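Load the nest with the moulded ring from the parts tray

TASK

Pick the white moulded ring with the notched upper edge out of the grey four-compartment parts tray and set it, same side up, into the round well of the aluminium nest plate, so that it lies flat on the floor of the well. Lower it into the well before letting go, do not drop it in; then let go and draw the gripper clear.

Things in the scene. Friction and masses are not known exactly. Their poses are not given: they have to be found in the camera images.
- ring: White moulded plastic ring lying flat in one of the tray's compartments: 64 mm across its small outer lugs, about 58 mm across the wall, 18 mm high, notched upper edge. Origin: centre of its underside, z up; its yaw does not matter. Grip it across the outside; the middle takes no finger. The other compartments hold a smooth steel ring (60 mm), a white bowl-shaped cap (50 mm) and a black tape roll.
- tray: Grey open tray, fixed, 239 mm (own x) by 287 mm (own y), 40 mm high; walls and one cross of dividers 5 mm thick and as high, floor 5 mm thick. Four compartments, each 112 mm (x) by 136 mm (y) inside, centres at x = +-58, y = +-70 mm; one part lies within 9 mm of each centre. Most finger room closing along tray y. Origin: centre of the underside, z up; yaw within 0.15 rad of the robot's axes.
- well (a point): Centre of the floor of the round well in the aluminium nest plate. The plate is fixed, 116 mm square, 14 mm high; the well is open on top, 84 mm across, 7 mm deep, its flat floor 7 mm above the bench, so the seated ring stands 11 mm proud of the plate. z up; x and y along the plate's sides.
There are look-alikes about, which are no part of the job. Leave any purple or yellow look-alike of the ring alone.

How it is judged:
On the way:
1. the ring is lowered into the well between the fingers (within 15 mm of the well's floor), not dropped in (horizontal distance between ring and well below 0.02 m and z of ring in the frame of well below 0.015 m and contact force between the fingers and ring above 0.3 N), for 0.05 s.
At the end, for the whole second after the job is handed in: The ring from the tray lies still on the floor of the nest's well, right way up and flat (within 4.5 degrees and 4 mm of the floor, centre within 14 mm of the well's centre), and the fingers have let go of it (horizontal distance between ring and well below 0.014 m and z of ring in the frame of well between -0.003 and 0.004 m and angle between ring's own z axis and vertical below 0.08 rad and linear speed of ring below 0.02 m/s and contact force between the fingers and ring below 0.05 N); the robot touches nothing.
It also fails if it takes over 32 s, if anything falls off the work surface, if the arm or the gripper's body presses on something with over 40 N, if the wrist force passes 120 N, or if a joint passes its speed limit or range.

ROBOT

A 7-joint arm with a two-finger parallel gripper is mounted at the origin on a cart in front of the work surface, level with it; the furniture and walls round the work are solid. World frame = base frame: x ahead of the robot, y to its left, z up, the work surface at z = 0. Lengths are in m, angles in rad, forces in N, time in s.
With the tool pointing down it reaches from about 0.35 to 0.9 m from the base axis. Payload 8.1 kg.
Tool frame: the origin (TCP) lies at the very end of the fingers, on their centre line; the grasp point (between the pads) lies 19 mm behind it (pinch_z is the distance from the TCP to the grasp point, in m); z points along the fingers, y is the line along which they close (so a half turn about z gives the same grasp; the last joint's range is limited). The gripper opens to 92 mm and grips with 3 to 60 N. Pads are 19 mm wide; open, the fingers measure 130 mm over their backs; the gripper's body (75 mm by 190 mm) begins 47 mm behind the grasp point.
Start: joints at [1.109, 0.434, 0.025, 1.573, -0.012, 1.134, -0.075], TCP at [0.219, -0.585, 0.227] pointing down, gripper open.
Joint ranges: [-2.62, 2.62], [-0.44, 2.09], [-1.27, 1.32], [0.08, 2.57], [-1.32, 4.46], [0.12, 2], [-2.74, 2.74]. Speed limits (rad/s): [2.22, 2.22, 3.01, 3.01, 3.14, 3.14, 3.14].

INTERFACE

Orientations are given as a unit quaternion [w, x, y, z].
In Python, from cell import * gives the robot as it stands.
- The arm moves only by the tool move_arm, never from a script. Its arguments are lists of equal length, an entry for each row: "angular": the turn, a rotation vector about the world's x, y, z in rad, a list of three; "translation": the shift along the world's x, y, z in mm, a list of three; "fingers": the opening, from -1 (shut) to 1 (fully open). A call has 1 to 12 rows; each row shifts and turns the commanded pose from where the row before left it; what a row does not reach is not made up. A row lasts 1/8 s, in which the tool goes at most 62.5 mm and 10.7 degrees, less where a joint would pass 70% of its speed; a pose out of reach is approached as far as the arm can. A call with a gripper value outside its range is refused whole. The fingers move at their own pace and stop on an object; the grip force is fixed at half the most. Time passes only in rows, so rows that do not move let the fingers close. It gives the time, the measured TCP pose, the force, the opening and the grip force at its end, in the units of the state.
- observe(): the state, without advancing time (a new reading comes with each control period).
- camera(name): name is "scene" or "side" or "wrist"; returns a dict with "color" (384x512x3 uint8, red, green, blue), "fovy" (degrees; the focal length in pixels is half the picture's height over the tangent of half this angle, whatever the lens; pixels are square), "cx", "cy" (the principal point, pixels), "cam_to_world" (4x4, takes a point from camera to world coordinates). Camera axes: x right, y up, looking along -z (the intrinsics and any distortion apply to the point x, -y, -z); pixel columns grow to the right and rows downward; lengths in m; the calibration is good to about 2 mm. The wrist camera is an equidistant fisheye: a pixel r from the principal point sees the ray r / f radians off the axis. A picture is of the moment at which its call begins. There is no depth.
- sign_off(): hands the job in; it is judged then, once.
The state is a dict: "time": time; "joint_positions": joint angles; "qvel": joint speeds; "effort": joint torques, N m; "eef_pos": TCP position; "orientation": TCP orientation; "contact_force": force on the tool from outside, world axes, zero at the start; "moment": the same for the moment, N m; "gripper_width": opening from 0.0 (shut) to 1.0 (fully open); "grasp_force": force on a finger pad.
Only numpy, scipy, OpenCV 4.12 (cv2) and the standard library are available. Lean on these libraries where they do the work, as an engineer would, in place of code of your own. Each camera call takes 0.05 s, during which the arm holds its last target. There are 200 camera calls.

## Working session

There is one attempt and no reset: what is moved stays moved. The work goes in short steps, Python scripts to look and compute and a tool call to move; the robot and the scene stay as the last step left them, time stands still between calls to the robot, and variables do not carry over. Pictures are saved under pics/ and viewed, at most 10 in all, crops included, and the job is handed in when it is done.

Besides the shell and the picture viewer there is one more tool, called as name(argument=value, ...) on one line, values as JSON. move_arm: Moves the arm, as the interface text tells. Its arguments: {"type":"object","properties":{"angular":{"type":"array"},"translation":{"type":"array"},"fingers":{"type":"array"}},"required":["angular","translation","fingers"]}

```bash
mkdir -p pics
cat > h.py <<'E'
from cell import *
import numpy as np, cv2, pickle
def snap(name,fn):
    c=camera(name); pickle.dump(c,open(f'pics/{fn}.pkl','wb'))
    cv2.imwrite(f'pics/{fn}.png',c['color'][:,:,::-1]); return c
def load(fn): return pickle.load(open(f'pics/{fn}.pkl','rb'))
def ray(c,u,v,fish=False):
    f=c['color'].shape[0]/2/np.tan(np.radians(c['fovy'])/2)
    x,y=u-c['cx'],v-c['cy']
    if fish:
        r=np.hypot(x,y);t=r/f; d=np.array([np.sin(t)*x/max(r,1e-9),-np.sin(t)*y/max(r,1e-9),-np.cos(t)])
    else: d=np.array([x/f,-y/f,-1])
    T=np.array(c['cam_to_world']); return T[:3,3],T[:3,:3]@d
def at(c,u,v,z,fish=False):
    o,d=ray(c,u,v,fish); return o+d*(z-o[2])/d[2]
E
python3 - <<'E'
from h import *
ims=[]
for n in ['scene','side','wrist']:
    c=snap(n,n+'0'); ims.append(c['color'][:,:,::-1]); print(n,{k:(np.round(v,3).tolist()) for k,v in c.items() if k!='color'}, c.keys())
print(observe())
m=np.vstack([np.hstack(ims[:2]),np.hstack([ims[2],ims[2]*0])])
cv2.imwrite('pics/m0.png',cv2.resize(m,(800,600),interpolation=cv2.INTER_AREA))
E
```

```text
scene {'fovy': 49.944, 'cx': 259.547, 'cy': 191.876, 'cam_to_world': [[0.769, 0.327, -0.549, -0.281], [-0.639, 0.371, -0.674, -0.888], [-0.016, 0.869, 0.494, 0.738], [0.0, 0.0, 0.0, 1.0]]} dict_keys(['color', 'fovy', 'cx', 'cy', 'cam_to_world'])
side {'fovy': 55.668, 'cx': 257.837, 'cy': 192.369, 'cam_to_world': [[-0.991, 0.074, -0.11, 0.379], [-0.132, -0.57, 0.811, 0.827], [-0.003, 0.818, 0.575, 0.574], [0.0, 0.0, 0.0, 1.0]]} dict_keys(['color', 'fovy', 'cx', 'cy', 'cam_to_world'])
wrist {'fovy': 65.706, 'cx': 258.98, 'cy': 197.006, 'cam_to_world': [[0.351, 0.908, 0.23, 0.28], [-0.936, 0.341, 0.084, -0.562], [-0.002, -0.245, 0.969, 0.384], [0.0, 0.0, 0.0, 1.0]]} dict_keys(['color', 'fovy', 'cx', 'cy', 'cam_to_world'])
{'time': 0.15, 'joint_positions': array([ 1.10942431,  0.43504372,  0.0249688 ,  1.57387039, -0.01158801,
        1.13403594, -0.07507956]), 'qvel': array([-0.00037597, -0.00218494,  0.00074204, -0.00301964, -0.00044925,
        0.00058376,  0.00176232]), 'effort': array([ 1.40709650e-03, -6.68259859e+01,  9.85781886e-01, -3.14693534e+01,
       -6.04565232e-02,  3.93804093e-02,  8.24084327e-05]), 'eef_pos': array([ 0.21926934, -0.58485365,  0.226144  ]), 'orientation': array([-5.83122505e-04,  9.83956650e-01,  1.78406682e-01, -1.66118086e-04]), 'contact_force': array([-0.96683675,  0.06846924,  0.290525  ]), 'moment': array([ 0.03252047,  0.00881966, -0.00217181]), 'grasp_force': 0.0, 'gripper_width': 0.9993967511259332}
```

View pics/m0.png

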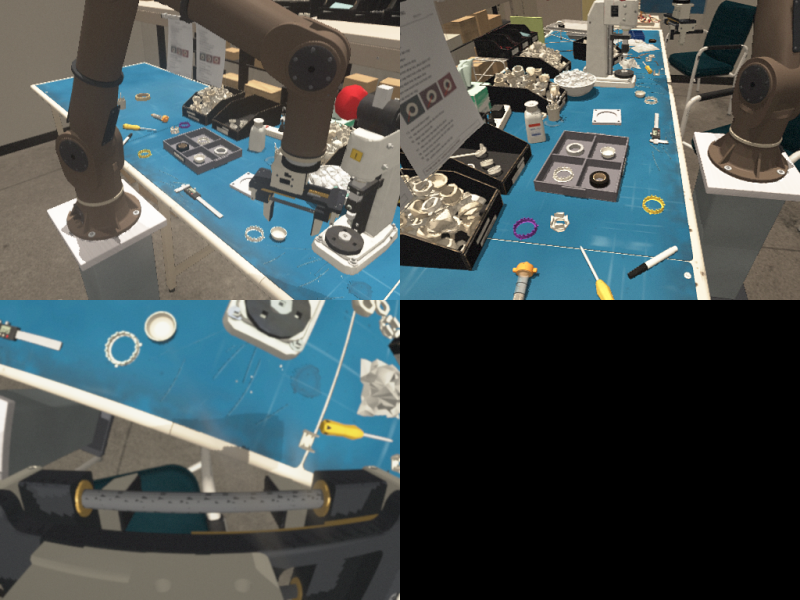

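The montage shows the side camera with the tray near (234,211) and the nest plate near (265,148) in its own pixels. I'll enlarge both from the side and scene cameras.

Run:
```python
from h import *
a=load('side0')['color'][125:260,160:310,::-1]
cv2.imwrite('pics/c1.png',cv2.resize(a,None,fx=4.4,fy=4.4,interpolation=cv2.INTER_CUBIC))
a=load('scene0')['color'][145:265,190:340,::-1]
cv2.imwrite('pics/c2.png',cv2.resize(a,None,fx=5,fy=5,interpolation=cv2.INTER_CUBIC))
```

```text
(no output)
```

View pics/c1.png

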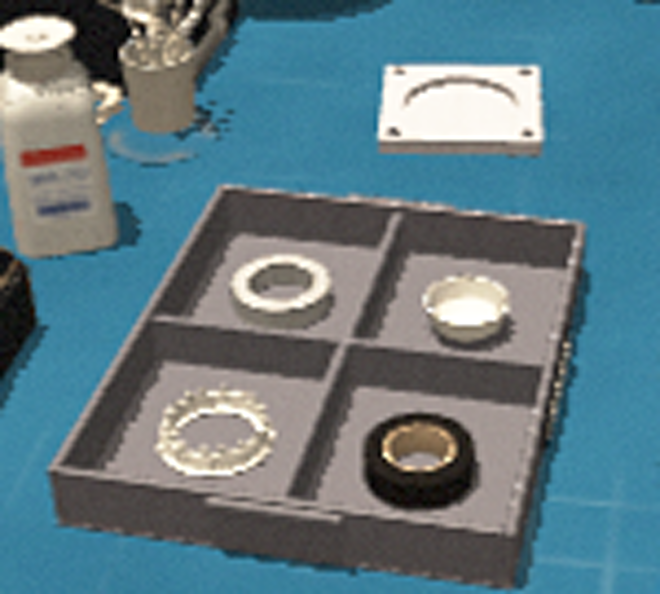

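View pics/c2.png

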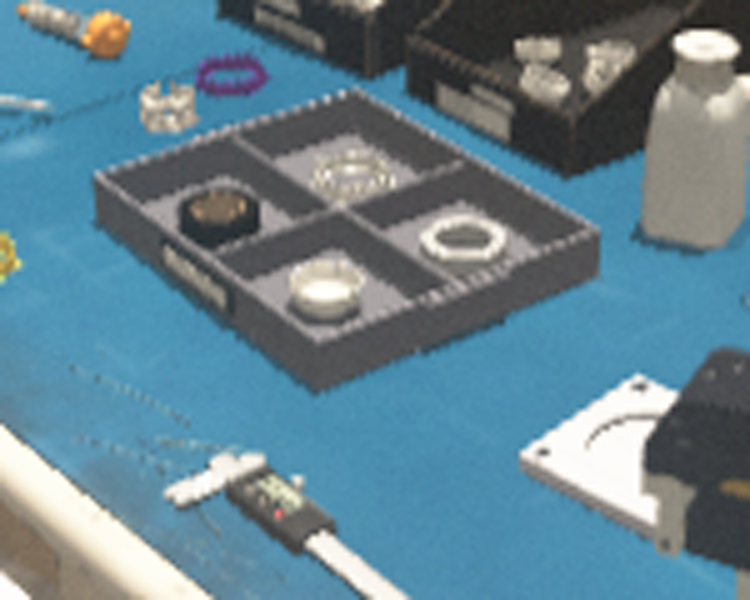

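Side crop: the notched ring sits in the near-left compartment, centred near (215,432) in the crop. The tray's top corners are (222,187), (584,224), (520,535) and (52,470). The plate's top corners are (386,66), (542,66), (543,146) and (379,142). The scene crop agrees, with the ring at (354,173).

Run:
```python
from h import *
c=load('side0'); s=load('scene0')
f=lambda u,v,z: at(c,160+(u+.5)/4.4-.5,125+(v+.5)/4.4-.5,z)
g=lambda u,v,z: at(s,190+(u+.5)/5-.5,145+(v+.5)/5-.5,z)
T=np.array([f(*p,.04) for p in [(222,187),(584,224),(520,535),(52,470)]]);P=np.array([f(*p,.014) for p in [(386,66),(542,66),(543,146),(379,142)]])
S=np.array([g(*p,.04) for p in [(95,178),(357,92),(600,232),(318,340)]])
for n,Q in (('tray',T),('plate',P),('tray scene',S)):
    d=np.roll(Q,-1,0)-Q; print(n,Q[:,:2].round(3).tolist(),'c',Q.mean(0).round(4),'len',np.linalg.norm(d,axis=1).round(3),'ang',np.degrees(np.arctan2(d[:,1],d[:,0])).round(1))
print('ring side',f(215,432,.014),'scene',g(354,173,.014))
print('plate left corner scene',g(521,458,.014),g(640,376,.014))
```

```text
tray [[0.632, -0.032], [0.398, -0.017], [0.413, 0.264], [0.651, 0.248]] c [0.5234 0.1157 0.04  ] len [0.234 0.282 0.238 0.281] ang [176.4  86.9  -3.9 -93.9]
plate [[0.562, -0.265], [0.443, -0.28], [0.433, -0.157], [0.548, -0.148]] c [ 0.4967 -0.2128  0.014 ] len [0.12  0.124 0.116 0.118] ang [-172.7   94.7    4.5  -83.5]
tray scene [[0.411, 0.251], [0.645, 0.235], [0.627, -0.046], [0.396, -0.025]] c [0.5197 0.1036 0.04  ] len [0.234 0.281 0.233 0.276] ang [ -3.9 -93.6 175.   86.8]
ring side [0.58628673 0.17817846 0.014     ] scene [0.5876502  0.17036945 0.014     ]
plate left corner scene [ 0.42968784 -0.17445222  0.014     ] [ 0.54747405 -0.16007007  0.014     ]
```

move_arm(translation=[[0, 20, 20], [0, 45, 20], [10, 55, 15], [25, 55, 0], [35, 50, 0], [40, 50, 0], [40, 50, 0], [40, 45, 0], [0, 0, 0], [0, 0, 0]], angular=[[0, 0, -0.05], [0, 0, -0.05], [0, 0, -0.05], [0, 0, -0.055], [0, 0, -0.055], [0, 0, -0.055], [0, 0, -0.055], [0, 0, -0.055], [0, 0, 0], [0, 0, 0]], fingers=[0.7, 0.7, 0.7, 0.7, 0.7, 0.7, 0.7, 0.7, 0.7, 0.7])

```text
time: 1.4
eef_pos: [0.4071, -0.218, 0.2815]
orientation: [0.0, 0.999, -0.033, -0.0]
contact_force: [-0.6, -0.7, -1.0]
gripper_width: 0.848
grasp_force: 0.0
```

Run:
```python
from h import *
c=snap('wrist','w1'); o=observe(); print(o['time'],o['eef_pos'],o['orientation'],o['joint_positions'].round(2),o['gripper_width'],np.round(c['cam_to_world'],3))
```

```text
1.45 [ 0.40668302 -0.21858854  0.28153338] [ 1.47579887e-04  9.99433483e-01 -3.36530087e-02 -4.07307926e-04] [ 0.55  0.13 -0.2   1.85  0.03  1.16 -1.29] 0.8495715769645457 [[-0.066  0.967  0.246  0.472]
 [-0.998 -0.064 -0.017 -0.222]
 [-0.    -0.246  0.969  0.439]
 [ 0.     0.     0.     1.   ]]
```

View pics/w1.png

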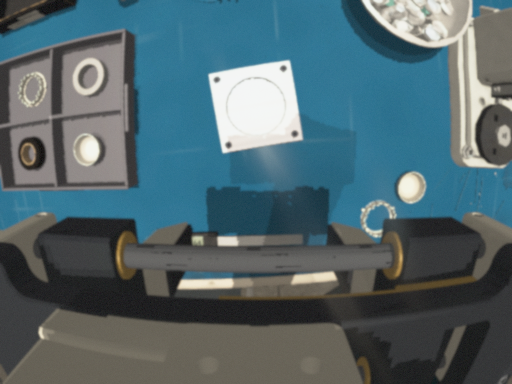

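The wrist view shows the plate's top corners at about (208,74), (290,60), (302,139) and (222,151), with the well centred near (256,105). The tray ring is at (31,90).

Run:
```python
from h import *
c=load('w1')
P=np.array([at(c,*p,.014,True) for p in [(208,74),(290,60),(302,139),(222,151)]])
print(P[:,:2].round(3).tolist(),P.mean(0),np.linalg.norm(np.roll(P,-1,0)-P,axis=1).round(3))
print('well',at(c,256,105,.014,True),[at(c,*p,.014,True)[:2].round(3).tolist() for p in [(226,105),(286,105),(256,76),(256,135)]])
print('ring',at(c,31,90,.014,True))
```

```text
[[0.549, -0.154], [0.561, -0.272], [0.446, -0.282], [0.436, -0.166]] [ 0.4982546  -0.21863481  0.014     ] [0.118 0.116 0.116 0.114]
well [ 0.4983527  -0.21947096  0.014     ] [[0.502, -0.177], [0.496, -0.262], [0.54, -0.222], [0.456, -0.217]]
ring [0.58441775 0.17194354 0.014     ]
```

move_arm(translation=[[5, 30, 0], [10, 50, 0], [10, 55, 0], [10, 55, 0], [15, 55, -10], [15, 55, -20], [15, 50, -25], [10, 40, -25], [0, 0, 0], [0, 0, 0]], angular=[[0, 0, 0], [0, 0, 0], [0, 0, 0], [0, 0, 0], [0, 0, 0], [0, 0, 0], [0, 0, 0], [0, 0, 0], [0, 0, 0], [0, 0, 0]], fingers=[0.7, 0.7, 0.7, 0.7, 0.7, 0.7, 0.7, 0.7, 0.7, 0.7])

```text
time: 2.7
eef_pos: [0.4978, 0.1704, 0.2017]
orientation: [0.001, 0.999, -0.034, -0.0]
contact_force: [0.6, -0.2, 0.7]
gripper_width: 0.844
grasp_force: 0.0
```

Run:
```python
from h import *
c=snap('wrist','w2'); o=observe(); print(o['time'],o['eef_pos'],o['orientation'],o['joint_positions'].round(2))
cv2.imwrite('pics/w2b.png',cv2.resize(c['color'][0:280,100:470,::-1],None,fx=2.1,fy=2.1,interpolation=cv2.INTER_CUBIC))
```

```text
2.75 [0.4980478  0.17019203 0.20206123] [ 5.05947509e-04  9.99403430e-01 -3.45323902e-02  2.03897891e-04] [-0.06  0.35 -0.48  1.82  0.19  1.03 -2.25]
```

View pics/w2b.png

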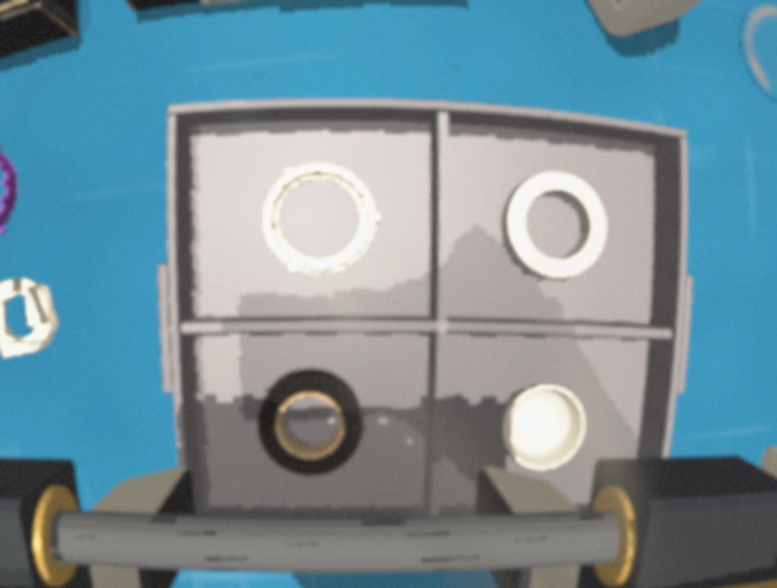

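The ring's outer edge runs from 262 to 375 across and 162 to 275 down in the crop, centred at (319,219). It has three lugs, at right (377,215), top-left and bottom-left.

Run:
```python
from h import *
c=load('w2')
g=lambda u,v,z: at(c,100+(u+.5)/2.1-.5,(v+.5)/2.1-.5,z,True)
for z in (.014,.018,.023): print(g(319,219,z)[:2], np.linalg.norm(g(262,219,z)-g(375,219,z)))
T=[g(*p,.04)[:2] for p in [(170,105),(686,131),(442,113),(183,327),(438,326)]]
print(np.round(T,4))
```

```text
[0.58580352 0.17285845] 0.06178390673961014
[0.58553899 0.17278105] 0.06106789691061041
[0.58520834 0.1726843 ] 0.06017288462436071
[[ 0.6529  0.2452]
 [ 0.6332 -0.0378]
 [ 0.6367  0.1059]
 [ 0.5346  0.2473]
 [ 0.5256  0.1149]]
```

move_arm(translation=[[25, 1, -20], [35, 2, -40], [27.5, 1, -45], [0, 0, -35], [0, 0, 0], [0, 0, 0]], angular=[[0, 0, 0], [0, 0, 0], [0, 0, 0], [0, 0, 0], [0, 0, 0], [0, 0, 0]], fingers=[0.61, 0.61, 0.61, 0.61, 0.61, 0.61])

```text
time: 3.5
eef_pos: [0.586, 0.1758, 0.0637]
orientation: [-0.0, 0.999, -0.034, 0.001]
contact_force: [0.0, -0.1, 0.1]
gripper_width: 0.804
grasp_force: 0.0
```

Run:
```python
from h import *
o=observe(); print(o['time'],o['eef_pos'],o['orientation'],o['gripper_width'],o['joint_positions'].round(2))
a=snap('side','s3')['color'][170:250,160:270,::-1]
b=snap('wrist','w3')['color'][150:384,60:460,::-1]
a=cv2.resize(a,(400,290),interpolation=cv2.INTER_CUBIC);b=cv2.resize(b,(400,234))
cv2.imwrite('pics/m3.png',np.vstack([cv2.resize(a,(780,566)),])) ; cv2.imwrite('pics/w3b.png',b)
```

```text
3.5 [0.58596522 0.17576123 0.06369359] [-1.82371746e-04  9.99430254e-01 -3.37347896e-02  1.04765527e-03] 0.8037662507176644 [-0.11  0.62 -0.4   1.75  0.31  0.83 -2.29]
```

View pics/m3.png

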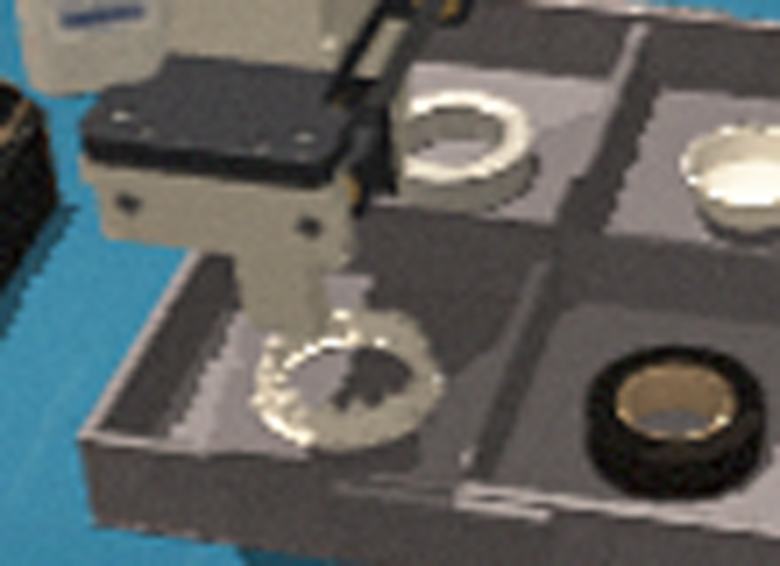

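The near finger's tip is at (290,330) in the crop, above the ring's near side and inside the compartment. This fits the plan, so I'll descend and close.

move_arm(translation=[[-0.5, -1.5, -15], [0, 0, -20], [0, 0, -14], [0, 0, 0], [0, 0, 0], [0, 0, 0], [0, 0, 0], [0, 0, 0]], angular=[[0, 0, 0], [0, 0, 0], [0, 0, 0], [0, 0, 0], [0, 0, 0], [0, 0, 0], [0, 0, 0], [0, 0, 0]], fingers=[0.61, 0.61, 0.61, 0.61, 0.61, 0.3, 0.0, 0.0])

```text
time: 4.6
eef_pos: [0.5848, 0.1749, 0.0131]
orientation: [-0.0, 0.999, -0.033, 0.0]
contact_force: [1.1, 0.7, 1.3]
gripper_width: 0.608
grasp_force: 27.5
```

move_arm(translation=[[0, 0, 0], [0, 0, 5], [0, 0, 20], [0, 0, 35], [0, 0, 30], [0, 0, 0], [0, 0, 0]], angular=[[0, 0, 0], [0, 0, 0], [0, 0, 0], [0, 0, 0], [0, 0, 0], [0, 0, 0], [0, 0, 0]], fingers=[-0.5, -1, -1, -1, -1, -1, -1])

```text
time: 5.48
eef_pos: [0.5844, 0.1747, 0.1031]
orientation: [0.0, 0.999, -0.033, 0.0]
contact_force: [-0.0, -1.0, 0.5]
gripper_width: 0.611
grasp_force: 27.3
```

Run:
```python
from h import *
o=observe(); print(o['time'],o['eef_pos'],o['orientation'],o['gripper_width'],o['grasp_force'],o['joint_positions'].round(2))
a=snap('side','s4')['color'][150:240,160:280,::-1]
cv2.imwrite('pics/m4.png',cv2.resize(a,None,fx=6.5,fy=6.5,interpolation=cv2.INTER_CUBIC))
```

```text
5.475 [0.58439301 0.17466013 0.10305421] [ 9.47172288e-05  9.99449049e-01 -3.31900035e-02  1.10309160e-04] 0.610891317185258 27.336164917232963 [-0.09  0.57 -0.42  1.72  0.29  0.91 -2.27]
```

View pics/m4.png

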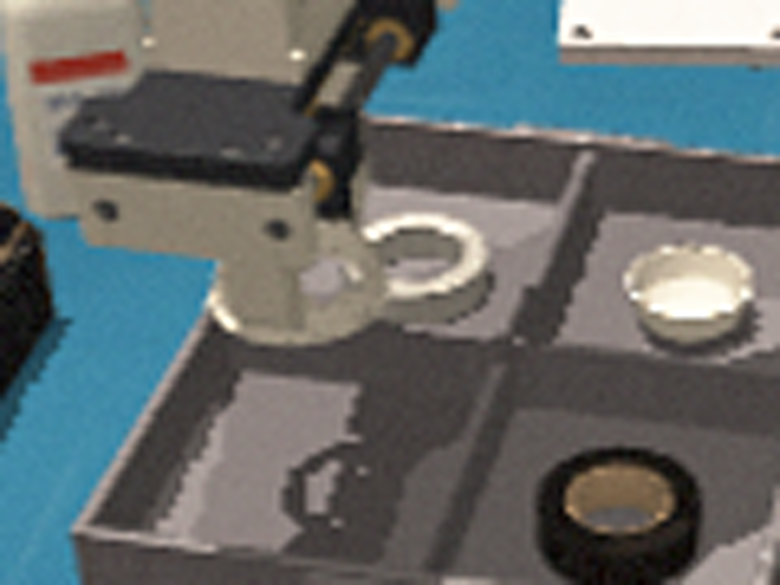

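The ring is lifted and level: it spans 208–385 across and 228–343 down in the crop, centred near (297,283). I'll compute where it sits relative to the TCP.

Run:
```python
from h import *
c=load('s4')
for v in (278,285): print(at(c,160+297.5/6.5-.5,150+v/6.5-.5,.104))
# offset check: same method on ring in tray earlier gave (.5863,.1782) vs wrist (.5855,.173)
```

```text
[0.58600192 0.17917857 0.104     ]
[0.58495415 0.18327739 0.104     ]
```

move_arm(translation=[[0, -10, 15], [-6, -30, 10], [-12, -50, 0], [-13, -55, 0], [-13, -55, 0], [-13, -55, 0], [-12, -55, 0], [-10, -48, 0], [-7.5, -35, -20], [0, 0, -30], [0, 0, -23], [0, 0, 0]], angular=[[0, 0, 0], [0, 0, 0], [0, 0, 0], [0, 0, 0], [0, 0, 0], [0, 0, 0], [0, 0, 0], [0, 0, 0], [0, 0, 0], [0, 0, 0], [0, 0, 0], [0, 0, 0]], fingers=[-1, -1, -1, -1, -1, -1, -1, -1, -1, -1, -1, -1])

```text
time: 7.02
eef_pos: [0.4964, -0.2184, 0.0537]
orientation: [-0.0, 0.999, -0.033, -0.002]
contact_force: [0.7, 0.0, 0.4]
gripper_width: 0.61
grasp_force: 27.3
```

move_arm(translation=[[0, 0, 0]], angular=[[0, 0, 0]], fingers=[-1])

```text
time: 7.15
eef_pos: [0.4984, -0.2184, 0.0557]
orientation: [0.0, 0.999, -0.033, 0.0]
contact_force: [-0.5, -0.0, 0.5]
gripper_width: 0.614
grasp_force: 27.3
```

Run:
```python
from h import *
o=observe(); print(o['time'],o['eef_pos'],o['orientation'],o['gripper_width'],o['grasp_force'],o['joint_positions'].round(2))
a=snap('side','s5')['color'][105:175,225:305,::-1]
b=snap('scene','c5')['color'][190:290,260:390,::-1]
a=cv2.resize(a,(400,350),interpolation=cv2.INTER_CUBIC);b=cv2.resize(b,(400,308),interpolation=cv2.INTER_CUBIC)
cv2.imwrite('pics/m5.png',np.hstack([a,np.vstack([b,np.zeros((42,400,3),np.uint8)])]))
```

```text
7.15 [ 0.49842709 -0.21840921  0.0556982 ] [ 1.59470467e-04  9.99449202e-01 -3.31834920e-02  3.51567441e-04] 0.6140659242196127 27.338159718237875 [ 0.58  0.54 -0.37  1.93  0.28  0.72 -1.59]
```

View pics/m5.png

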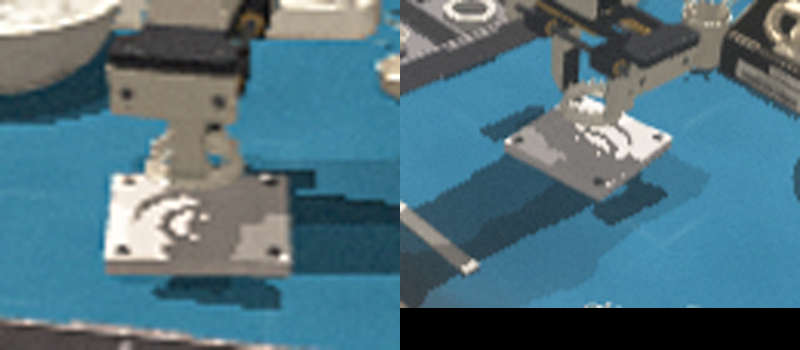

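Both views show the ring held level above the well. In the right-hand scene panel, the plate's left and right corners are at (502,140) and (672,135). I'll cross-check the well centre with them.

Run:
```python
from h import *
s=load('c5');k=130/400;c=load('s5')
A,B=[at(s,260+u*k-.5,190+v*100/308-.5,.014) for u,v in [(102,140),(272,135)]]
print(A,B,(A+B)/2,np.linalg.norm(A-B), 'ring scene',at(s,260+187*k,190+100*100/308,.0567))
print('ring side', at(c,225+195/5,105+155/5,.0567))
```

```text
[ 0.43149279 -0.16762035  0.014     ] [ 0.5620724  -0.27016397  0.014     ] [ 0.49678259 -0.21889216  0.014     ] 0.16603080320160427 ring scene [ 0.49526312 -0.21890251  0.0567    ]
ring side [ 0.49942706 -0.21350334  0.0567    ]
```

move_arm(translation=[[0, 0, -12], [0, 0, -15], [0, 0, -9], [0, 0, -3], [0, 0, 0], [0, 0, 0]], angular=[[0, 0, 0], [0, 0, 0], [0, 0, 0], [0, 0, 0], [0, 0, 0], [0, 0, 0]], fingers=[-1, -1, -1, -1, -1, -1])

```text
time: 8.0
eef_pos: [0.4982, -0.2181, 0.0158]
orientation: [0.0, 0.999, -0.033, 0.0]
contact_force: [-0.1, -0.4, 0.1]
gripper_width: 0.616
grasp_force: 27.3
```

move_arm(translation=[[0, 0, -0.5], [0, 0, 0]], angular=[[0, 0, 0], [0, 0, 0]], fingers=[-1, -1])

```text
time: 8.25
eef_pos: [0.4981, -0.2181, 0.0153]
orientation: [0.0, 0.999, -0.033, 0.0]
contact_force: [-0.5, -0.1, -0.4]
gripper_width: 0.611
grasp_force: 27.3
```

move_arm(translation=[[0, 0, 0], [0, 0, 0], [0, 0, 0], [0, 0, 0], [0, 0, 0]], angular=[[0, 0, 0], [0, 0, 0], [0, 0, 0], [0, 0, 0], [0, 0, 0]], fingers=[0.3, 0.4, 0.5, 0.65, 0.65])

```text
time: 8.88
eef_pos: [0.498, -0.2181, 0.0153]
orientation: [0.0, 0.999, -0.033, 0.0]
contact_force: [-0.2, 0.2, 0.4]
gripper_width: 0.819
grasp_force: 0.0
```

move_arm(translation=[[0, 0, 3], [0, 0, 15], [0, 0, 35], [0, 0, 50], [-20, 0, 50], [-40, 0, 20], [-30, 0, 0], [0, 0, 0], [0, 0, 0], [0, 0, 0]], angular=[[0, 0, 0], [0, 0, 0], [0, 0, 0], [0, 0, 0], [0, 0, 0], [0, 0, 0], [0, 0, 0], [0, 0, 0], [0, 0, 0], [0, 0, 0]], fingers=[0.65, 0.65, 0.65, 0.65, 0.65, 0.65, 0.65, 0.65, 0.65, 0.65])

```text
time: 10.12
eef_pos: [0.409, -0.2179, 0.1884]
orientation: [-0.0, 0.999, -0.033, 0.0]
contact_force: [0.9, -0.1, -0.1]
gripper_width: 0.82
grasp_force: 0.0
```

Run:
```python
from h import *
o=observe(); print(o['time'],o['eef_pos'],o['grasp_force'])
a=snap('side','s6')['color'][105:175,225:305,::-1]
b=snap('wrist','w6')['color'][20:190,170:340,::-1]
cv2.imwrite('pics/m6.png',np.hstack([cv2.resize(a,(400,350),interpolation=cv2.INTER_CUBIC),cv2.resize(b,(350,350),interpolation=cv2.INTER_CUBIC)]))
```

```text
10.125 [ 0.40896417 -0.21790496  0.18835569] 0.0
```

View pics/m6.png

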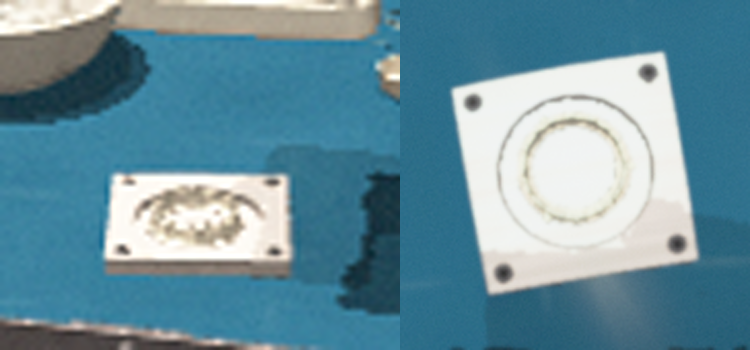

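The wrist view (right panel) shows the ring flat and centred in the well. Its centre is near (575,170) and the well's is near (576,172). The gripper is clear.

```bash
python3 -c "
from cell import *
print(sign_off())"
```

```text
the job is handed in; nothing more can be done
None
```

The white notched ring was lowered into the nest plate's well and released, and the last images show it flat and centred with the gripper clear; I handed the job in at about 10 s, and no verdict came back.

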